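# Unscrew the cap of the jar in the inclined stand

## Robot

A 6-joint arm with a two-finger parallel gripper is mounted at the origin on a cart in front of the work surface, level with it; the furniture and walls round the work are solid. World frame = base frame: x ahead of the robot, y to its left, z up, the work surface at z = 0. Lengths are in m, angles in rad, forces in N, time in s.
With the tool pointing down it reaches from about 0.3 to 0.775 m from the base axis. Payload 14.6 kg.
Tool frame: the origin (TCP) lies between the finger pads; the fingertips stand 8 mm ahead of it and the grasp point (between the pads) lies 11 mm behind it; x points along the fingers, y is the direction in which the jaws open and shut, and the axes are right-handed (so a half turn about x gives the same grasp; the last joint's range is limited). The gripper opens to 94 mm and grips with 3 to 60 N. Pads are 16 mm wide; open, the fingers measure 119 mm over their backs; the gripper's body (75 mm by 177 mm) begins 78 mm behind the grasp point.
Start: joints at [1.19, 0.3, 1.521, -0, 1.321, -0.067], TCP at [0.17, 0.523, 0.213] pointing down, gripper open.
Joint ranges: [-3.03, 3.03], [-0.79, 2.21], [0.23, 2.52], [-1.04, 4.18], [0, 3.07], [-2.55, 2.55]. Speed limits (rad/s): [2.22, 2.22, 2.57, 3.14, 3.14, 3.14].

## Interface

Orientations are given as [roll, pitch, yaw] about the fixed x, y, z axes, in that order (R = Rz(yaw) Ry(pitch) Rx(roll)).
In Python, from station import ctrl gives the robot as it stands.
- The arm moves only by the shell command python3 -m creep 'ROWS' [FORCE]. ROWS is a JSON object of lists of equal length, an entry for each row: "hand": the closure, from -1 (fully open) to 1 (shut); "slide": the shift along the tool's x, y, z in m, a list of three; "spin": the turn about the tool's x in degrees. A call has 1 to 12 rows; each row is the pose to reach, as a shift and turn from the pose commanded when the call began, along the tool's axes at that moment; what a row does not reach only later rows make up. A row lasts 1/12 s, in which the tool goes at most 41.7 mm and 7.16 degrees, less where a joint would pass 70% of its speed; a pose out of reach is approached as far as the arm can. A call with a gripper value outside its range is refused whole. The fingers move at their own pace and stop on an object; FORCE is the grip in N (left out, the last holds). Time passes only in rows, so rows that repeat a pose let the fingers close. It gives the time, the measured TCP pose, the force and the opening at its end, in the units of the state.
- ctrl.get_obs(): the state, without advancing time (a new reading comes with each control period).
- ctrl.camera(name): name is "scene" or "top" or "wrist"; returns the picture (384x512x3 uint8, red, green, blue); there is no depth.
- ctrl.calibration(name): a dict with "K" (3x3 intrinsics, pixels), "k1" (the pictures are not rectified: a ray, as slopes to the right and down, at radius r is drawn at 1 + k1 r^2 times it, then the intrinsics apply), "R" (3x3) and "t" (3): a world point X has camera coordinates R X + t. Camera axes: x right, y down, z forward; pixel columns grow to the right and rows downward; lengths in m; the calibration is good to about 2 mm. A picture is of the moment at which its call begins: read the wrist's pose just before it. calibration takes no time and is no camera call; for the wrist camera it gives the pose at the moment of the call.
- ctrl.hand_in(): hands the job in, once; it reports no verdict.
The state is a dict: "time_s": time; "qpos": joint angles; "joint_vel": joint speeds; "tau": joint torques, N m; "ee_pos": TCP position; "eef_rot": TCP orientation; "force": force on the tool from outside, world axes, zero at the start; "moment": the same for the moment, N m; "grip_width": finger opening in m.
Only numpy, scipy, OpenCV 4.12 (cv2) and the standard library are available. Lean on these libraries where they do the work, as an engineer would, in place of code of your own. Each camera call takes 0.05 s, during which the arm holds its last target.

## Task

The jar in the inclined stand is closed with a screw cap. Unscrew the cap with repeated twists until it comes free (do not wrench it off), lift it away and set it down, without dropping it, flat in the shallow metal tray with its closed top facing up. Leave the other things on the table where they are.

Things in the scene. Friction and masses are not known exactly. Their poses are not given: they have to be found in the camera images.
- stand: Fixed grey metal stand, base plate 150 x 124 x 8 mm, that holds the jar leaning 30 degrees from vertical. Origin on the table surface under the centre of the jar's bottom; z up. The jar leans towards the stand's -x (roughly towards the robot).
- jar: White plastic jar, 72 mm across, 114 mm long, fixed in the stand; it cannot turn. Origin at the centre of its bottom, 35 mm above the table; z is its axis, out of the mouth, leaning 30 degrees towards the stand's -x. Wide body and shoulder end at z = 81 mm; above it a 36 mm neck with a coarse right-hand thread that rises 18 mm per full turn.
- mouth (a point): Centre of the jar's rim (z = 114 mm of the jar). A sprung plug 25 mm across in the mouth presses the cap up against the thread, with about 9 N when closed and 2 N when it comes free, so the cap is tight at first and rises by itself as it turns. With the cap off the plug stands about 13 mm out of the rim.
- cap: Grey ribbed screw cap on the jar, loose, 60 g, 54 mm across, 30 mm high, closed on top, hollow below. Origin at the centre of its open underside; z points out through its closed top. Closed, its underside is at z = 89 mm of the jar, with 8 mm of bare neck below it.
- cap_top (a point): Centre of the cap's closed top face. The cap unscrews counter-clockwise as seen looking at this face, rising 2.9 mm per rad (it can be pushed slightly lower). It stays where it is left between twists and comes free after about 3.1 rad (180 degrees) in all; then it lifts off along the jar's axis.
- tray: Shallow square aluminium tray, fixed, 140 x 140 mm, 14 mm high, walls and floor 3 mm thick. Origin at the centre of its underside, z up. It stands to the left or to the right, nearer the robot than the stand. (Behind the right-hand place, beyond x = 0.47 m, stands a 0.3 m tall instrument box; keep the arm in front of it.)
- tin: Small tin, 55 mm across, 50 mm high, loose bystander. Origin at the centre of its underside.
- weight: Brass-coloured balance weight with a knob, 31 mm across, 49 mm high, loose bystander. Origin at the centre of its underside.
- tape: Roll of black tape lying flat, 59 mm across, 19 mm high, loose bystander. Origin at the centre of its underside.
- screwdriver: Screwdriver lying on the table, 207 mm long, loose bystander. Origin under its middle.
- calculator: Calculator lying flat, 122 x 68 x 13 mm, loose bystander, left or right of the robot. Origin at the centre of its underside.
Not all that is in view belongs to the job. What is shaped like the cap but blue or pink is not meant.

How it is judged:
On the way:
1. the cap has come free of the thread and is lifted clear of the jar's mouth (z of cap in the frame of jar above 0.118 m), for 0.1 s.
At the end, for the whole second after the job is handed in: The cap lies flat on the tray's floor, wholly inside its walls (its centre within 50 mm of the tray's centre along each side), closed top up (tilt under 0.12 rad), released and at rest (x of cap in the frame of tray between -0.05 and 0.05 m and y of cap in the frame of tray between -0.05 and 0.05 m and z of cap in the frame of tray below 0.01 m and angle between cap's own z axis and vertical below 0.12 rad and linear speed of cap below 0.02 m/s and angular speed of cap below 0.2 rad/s); the robot touches nothing.
It fails at once if the cap is wrenched: more than 100 N between cap and jar (contact force between cap and jar above 100 N).
It fails at once if the cap is dropped or thrown (moves faster than 1.2 m/s) (linear speed of cap above 1.2 m/s).
It fails at once if a bystander (tin, weight, tape, screwdriver or calculator) is moved more than 40 mm (distance of any of tin, weight, tape, screwdriver, calculator from where it was at the start of the episode above 0.04 m).
It also fails if it takes over 54 s, if anything falls off the work surface, if the arm or the gripper's body presses on something with over 40 N, if the wrist force passes 120 N, or if a joint passes its speed limit or range.

## Working session

There is one attempt and no reset: what is moved stays moved. The work goes in short steps, Python scripts to look and compute and a shell command to move; the robot and the scene stay as the last step left them, time stands still between calls to the robot, and variables do not carry over. Pictures are saved under pics/ and viewed, and the job is handed in when it is done.

```bash
ls; mkdir -p pics
python3 - <<'E'
from station import ctrl
import cv2,numpy as np
o=ctrl.get_obs(); print({k:np.round(v,3).tolist() for k,v in o.items()})
for n in ["scene","top","wrist"]:
    c=ctrl.calibration(n); print(n,{k:np.round(v,4).tolist() for k,v in c.items()})
    cv2.imwrite(f"pics/{n}0.png",ctrl.camera(n)[:,:,::-1])
E
```

```text
pics
{'time_s': 0.0, 'qpos': [1.19, 0.3, 1.522, -0.0, 1.321, -0.067], 'joint_vel': [-0.0, -0.0, -0.001, -0.001, 0.001, -0.001], 'tau': [-0.001, -53.18, -35.274, 0.071, 0.024, -0.0], 'ee_pos': [0.17, 0.523, 0.213], 'eef_rot': [-1.622, 1.57, -1.936], 'force': [-0.886, 1.584, -0.576], 'moment': [0.029, 0.003, -0.043], 'grip_width': 0.094}
scene {'K': [[369.4073, 0.0, 257.452], [0.0, 369.4073, 191.1179], [0.0, 0.0, 1.0]], 'k1': -0.0324, 'R': [[0.8793, -0.4763, -0.0], [-0.3425, -0.6323, -0.6949], [0.331, 0.611, -0.7191]], 't': [-0.4634, 0.3124, 0.8629]}
top {'K': [[373.5954, 0.0, 253.7847], [0.0, 373.5954, 190.7629], [0.0, 0.0, 1.0]], 'k1': 0.0041, 'R': [[0.0237, -0.9997, 0.0059], [-0.9941, -0.0242, -0.1056], [0.1057, -0.0033, -0.9944]], 't': [0.0462, 0.599, 1.1384]}
wrist {'K': [[291.2668, 0.0, 252.7611], [0.0, 291.2668, 188.7729], [0.0, 0.0, 1.0]], 'k1': -0.0581, 'R': [[0.3076, 0.9515, -0.002], [0.9243, -0.2983, 0.2381], [0.2259, -0.075, -0.9712]], 't': [-0.5496, -0.0256, 0.3894]}
```

View pics/scene0.png

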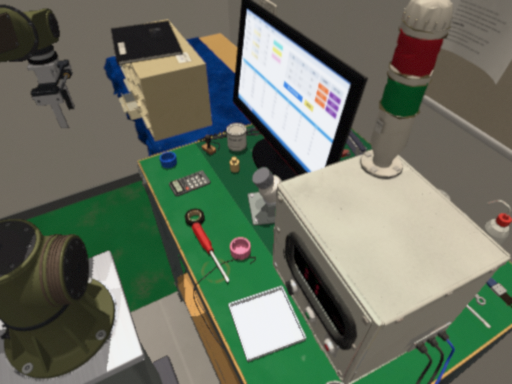

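View pics/top0.png

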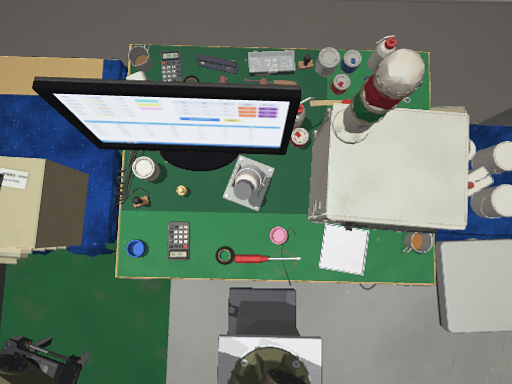

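View pics/wrist0.png

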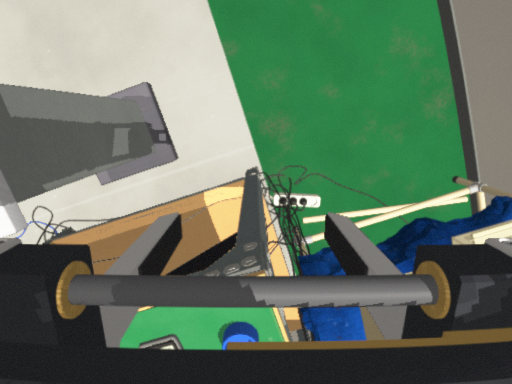

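Run:
```python
import cv2,numpy as np
t=cv2.imread("pics/top0.png");s=cv2.imread("pics/scene0.png")
a=cv2.resize(t[145:275,215:375],None,fx=5,fy=4.6,interpolation=2)
a=cv2.resize(t[145:275,215:375],None,fx=4.5,fy=4.5,interpolation=2)
b=cv2.resize(s[150:250,140:290],None,fx=5,fy=5,interpolation=2)
c=cv2.resize(s[270:370,210:330],None,fx=5,fy=5,interpolation=2)
for n,i in zip("abc",(a,b,c)): cv2.imwrite(f"pics/crop_{n}.png",i)
```

```text
(no output)
```

View pics/crop_a.png

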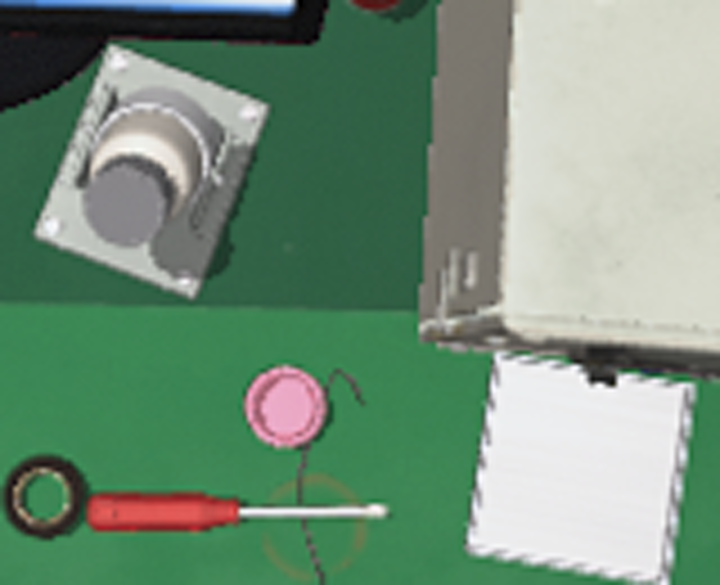

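View pics/crop_b.png

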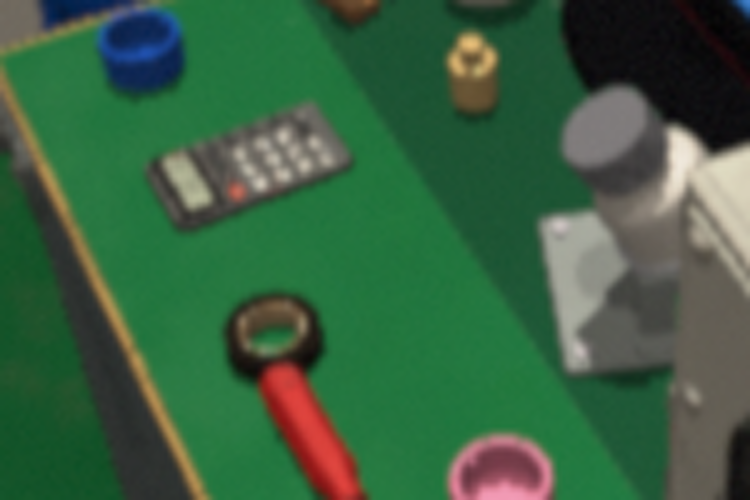

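View pics/crop_c.png

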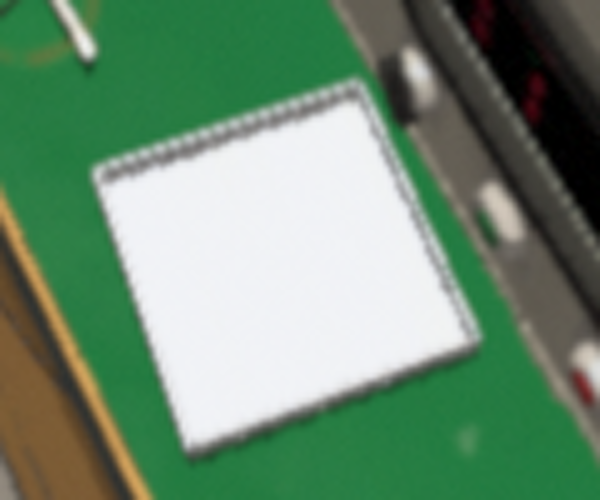

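```bash
cat > h.py <<'E'
from station import ctrl
import cv2,numpy as np
from scipy.spatial.transform import Rotation as Rot
def und(c,uv):
    return cv2.undistortPoints(np.array(uv,float).reshape(-1,1,2),np.array(c["K"]),np.array([c["k1"],0,0,0])).reshape(-1,2)
def ray(c,uv):
    d=np.c_[und(c,uv),np.ones(len(np.reshape(uv,(-1,2))))]
    R=np.array(c["R"]);t=np.array(c["t"]); return -R.T@t, d@R
def plane(c,uv,z):
    o,d=ray(c,uv); return o+d*((z-o[2])/d[:,2])[:,None]
def tri(cs,uvs):
    A=np.zeros((3,3));b=np.zeros(3);L=[]
    for c,uv in zip(cs,uvs):
        o,d=ray(c,[uv]);d=d[0]/np.linalg.norm(d[0]);P=np.eye(3)-np.outer(d,d);A+=P;b+=P@o;L.append((o,P))
    x=np.linalg.solve(A,b); return x,[np.linalg.norm(P@(x-o)) for o,P in L]
def proj(c,X):
    R=np.array(c["R"]);t=np.array(c["t"]);X=np.atleast_2d(X)
    return cv2.projectPoints(X,cv2.Rodrigues(R)[0],t,np.array(c["K"]),np.array([c["k1"],0,0,0]))[0].reshape(-1,2)
E
python3 - <<'E'
from h import *
ct=ctrl.calibration("top");cs=ctrl.calibration("scene")
t=cv2.imread("pics/top0.png");s=cv2.imread("pics/scene0.png")
for n,i in(("t",t),("s",s)):
    h=cv2.cvtColor(i,cv2.COLOR_BGR2HSV)
    b=i.astype(int)
    # tray
    if n=="t": m=((i.min(2)>200)); m[:215]=0; m[:, :300]=0;m[285:]=0;m[:,385:]=0
    else: m=(i.min(2)>215); m[:275]=0;m[370:]=0;m[:,:220]=0;m[:,310:]=0
    m=m.astype(np.uint8)
    k=max(cv2.findContours(m,0,2)[0],key=cv2.contourArea)
    r=cv2.minAreaRect(k); print(n,"tray floor",r)
    q=cv2.approxPolyDP(cv2.convexHull(k),6,True).reshape(-1,2); print(q.tolist(), np.round(plane(ct if n=="t" else cs,q,.003),3).tolist())
# cap colours
print(t[182:200,243].tolist()); print(s[165:190,262].tolist())
# stand corners from crop a (px/4.5+offset)
q=np.array([[112,44],[270,104],[193,299],[36,237]])/4.5+[215-.4,145-.4]
P=plane(ct,q,.008);print(np.round(P,3).tolist(),P.mean(0),np.linalg.norm(P-np.roll(P,-1,0),axis=1))
E
```

```text
t tray floor ((342.8302001953125, 248.27114868164062), (42.902122497558594, 45.0637092590332), 8.426969528198242)
[[367, 230], [360, 273], [319, 265], [326, 223]] [[0.484, -0.302, 0.003], [0.349, -0.279, 0.003], [0.371, -0.15, 0.003], [0.503, -0.172, 0.003]]
s tray floor ((266.15850830078125, 323.291259765625), (53.79151916503906, 58.843563079833984), 70.90650939941406)
[[281, 291], [302, 337], [247, 357], [231, 307]] [[0.5, -0.174, 0.003], [0.482, -0.297, 0.003], [0.351, -0.277, 0.003], [0.371, -0.153, 0.003]]
[[131, 128, 129], [145, 142, 145], [140, 136, 139], [138, 134, 137], [137, 133, 135], [137, 134, 136], [137, 134, 135], [137, 133, 135], [137, 133, 136], [137, 134, 135], [137, 134, 135], [139, 135, 137], [138, 134, 136], [137, 133, 135], [137, 133, 135], [137, 133, 135], [136, 133, 134], [137, 136, 136]]
[[20, 15, 17], [37, 38, 36], [76, 80, 76], [108, 111, 110], [121, 122, 125], [123, 123, 128], [124, 124, 128], [124, 123, 127], [123, 123, 127], [123, 123, 127], [123, 123, 127], [124, 124, 128], [124, 124, 128], [123, 122, 126], [123, 123, 127], [119, 119, 122], [104, 104, 108], [80, 79, 83], [61, 62, 63], [58, 58, 60], [59, 59, 60], [58, 59, 60], [58, 58, 59], [63, 66, 69], [75, 79, 85]]
[[0.717, 0.109, 0.008], [0.676, -0.005, 0.008], [0.536, 0.047, 0.008], [0.577, 0.159, 0.008]] [0.62656734 0.07786229 0.008     ] [0.12117121 0.14994339 0.11952249 0.14883966]
```

```bash
python3 - <<'E'
from h import *
ct=ctrl.calibration("top");cs=ctrl.calibration("scene")
t=cv2.imread("pics/top0.png");s=cv2.imread("pics/scene0.png")
uv=[]
for n,i,roi,lo,hi in(("t",t,(230,175,32,32),126,143),("s",s,(248,162,32,34),112,133)):
    x,y,w,h=roi; c=cv2.resize(i[y:y+h,x:x+w],None,fx=8,fy=8,interpolation=2)
    m=((c.min(2)>lo)&(c.max(2)<hi)&(c.max(2).astype(int)-c.min(2)<9)).astype(np.uint8)
    m=cv2.morphologyEx(m,cv2.MORPH_OPEN,np.ones((17,17)))
    k=cv2.convexHull(max(cv2.findContours(m,0,1)[0],key=cv2.contourArea))
    e=cv2.fitEllipse(k); ce=(np.array(e[0])+.5)/8-.5+[x,y]; uv.append(ce)
    print(n,ce,np.array(e[1])/8,e[2])
    cv2.ellipse(c,e,(0,0,255),1); cv2.imwrite(f"pics/el_{n}.png",cv2.resize(c,None,fx=1.5,fy=1.5))
X,r=tri([ct,cs],uv); print(X,r)
yaw=np.radians(-20.4);a=np.array([-.5*np.cos(yaw),-.5*np.sin(yaw),.75**.5])
b=X-a*(.119); print("jar bottom",b,"a",a)
E
python3 -c "
import cv2,numpy as np
a=cv2.imread('pics/el_t.png');b=cv2.imread('pics/el_s.png')
h=min(a.shape[0],b.shape[0]);cv2.imwrite('pics/el.png',np.hstack([a[:h],b[:h]]))"
```

```text
t [242.1362772  190.50807858] [16.39193535 17.5156517 ] 131.58689880371094
s [260.38208389 174.98512077] [11.24479198 17.84353447] 53.518333435058594
[0.5866151  0.09393768 0.13861939] [np.float64(0.00038677499449825566), np.float64(0.0003867749944982884)]
jar bottom [0.64238338 0.07319764 0.03556236] a [-0.46864099  0.17428602  0.8660254 ]
```

View pics/el.png

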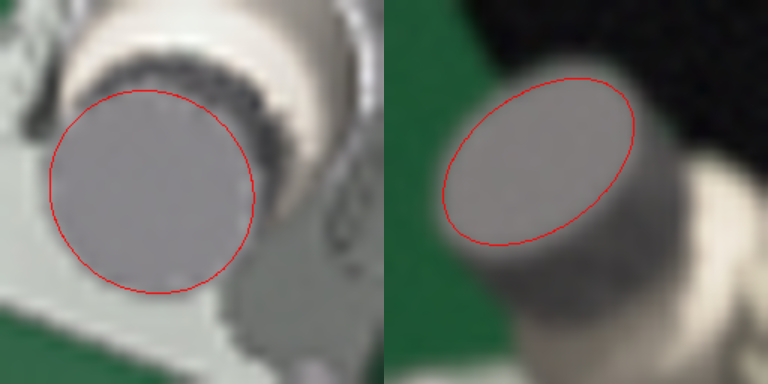

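```bash
cat >> h.py <<'E'
A=np.array([-0.46864099,0.17428602,0.8660254]); X=np.array([0.5866151,0.09393768,0.13861939]); YAW=-20.4
def st():
    o=ctrl.get_obs(); R=Rot.from_euler("xyz",o["eef_rot"]).as_matrix()
    y=R[:,1]; 
    print("t%.2f"%o["time_s"],"p",np.round(o["ee_pos"],4),"xtool",np.round(R[:,0],3),"jawyaw %.1f"%np.degrees(np.arctan2(y[1],y[0])),"w %.4f"%o["grip_width"],"F",np.round(o["force"],1),"M",np.round(o["moment"],2),"q",np.round(o["qpos"],3))
    return o,R
def go(target,jaw=None):
    o,R=st(); print("slide",np.round(R.T@(np.array(target)-o["ee_pos"]),4),"tool y",R[:,1].round(3),"z",R[:,2].round(3))
    if jaw is not None:
        y=R[:,1]; d=(jaw-np.degrees(np.arctan2(y[1],y[0]))+90)%180-90; print("spin",-d)
E
python3 - <<'E'
from h import *
go([.5918,.092,.213],69.6)
ct=ctrl.calibration("top");cs=ctrl.calibration("scene")
print("mon L",tri([ct,cs],[(100,150),(235,97)]),"R",tri([ct,cs],[(287,150),(327,170)]))
for z in(0,.3):print("box",plane(ct,[(311,219),(322,223)],z))
print("weight,tin",plane(ct,[(182,190),(145,168)],.025),"calc",plane(ct,[(179,240)],.01))
E
```

```text
t0.15 p [0.1697 0.523  0.213 ] xtool [-0.    -0.001 -1.   ] jawyaw 72.0 w 0.0943 F [-0.2  0.3  0.2] M [ 0.05 -0.01  0.05] q [ 1.19   0.3    1.521  0.     1.321 -0.067]
slide [ 2.000e-04 -2.796e-01  5.345e-01] tool y [ 0.309  0.951 -0.001] z [ 0.951 -0.309 -0.   ]
spin 2.420451212916433
mon L (array([0.70274402, 0.50786459, 0.12412846]), [np.float64(0.007183268947873402), np.float64(0.007183268947873522)]) R (array([ 0.69941079, -0.0301333 ,  0.20676055]), [np.float64(0.008778958523884403), np.float64(0.008778958523884252)])
box [[ 0.5148585  -0.12432063  0.        ]
 [ 0.502969   -0.1595245   0.        ]]
box [[ 0.50461344 -0.07691449  0.3       ]
 [ 0.49570869 -0.10328074  0.3       ]]
weight,tin [[0.59533322 0.2864216  0.025     ]
 [0.6624331  0.40632833 0.025     ]] calc [[0.43879389 0.29171256 0.01      ]]
```

```bash
python3 -m creep '{"hand":[-1,-1,-1,-1,-1,-1,-1,-1,-1,-1,-1,-1],"slide":[[0,-0.018,0.034],[0,-0.036,0.068],[0,-0.054,0.102],[0,-0.072,0.136],[0,-0.09,0.17],[0,-0.108,0.204],[0,-0.126,0.238],[0,-0.144,0.272],[0,-0.162,0.306],[0,-0.18,0.34],[0,-0.198,0.374],[0,-0.216,0.408]],"spin":[0,0,1,1,2,2,2.4,2.4,2.4,2.4,2.4,2.4]}' 20
python3 - <<'E'
from h import *
go([.5918,.092,.213],69.6)
E
```

```text
time_s: 1.15
ee_pos: [0.4921, 0.19, 0.2134]
eef_rot: [-2.552, 1.571, -2.908]
force: [-0.8, 0.2, 0.8]
grip_width: 0.094
t1.15 p [0.4921 0.19   0.2134] xtool [-0. -0. -1.] jawyaw 69.6 w 0.0940 F [-0.8  0.2  0.8] M [ 0.01 -0.    0.01] q [ 0.299  0.25   1.585  0.     1.307 -0.916]
slide [ 0.0003 -0.0572  0.1276] tool y [ 0.348  0.937 -0.   ] z [ 0.937 -0.348 -0.   ]
spin 0.017415764628125885
```

```bash
python3 -m creep '{"hand":[-1,-1,-1,-1,-1],"slide":[[0,-0.015,0.034],[0,-0.03,0.068],[0,-0.045,0.102],[0,-0.057,0.128],[0,-0.057,0.128]],"spin":[0,0,0,0,0]}' 20
python3 - <<'E'
from h import *
go([.5918,.092,.118],69.6)
c=ctrl.calibration("wrist")
i=ctrl.camera("wrist")[:,:,::-1].copy()
for p in (X,X-.03*A): 
    u=proj(c,p)[0];print(u); cv2.circle(i,tuple(int(v) for v in u),2,(0,0,255),-1)
cv2.imwrite("pics/w1.png",i); cv2.imwrite("pics/s1.png",ctrl.camera("scene")[:,:,::-1])
E
```

```text
time_s: 1.57
ee_pos: [0.5936, 0.0899, 0.2124]
eef_rot: [-2.042, 1.57, -2.402]
force: [-0.3, 0.0, -1.0]
grip_width: 0.0941
t1.57 p [0.5936 0.0899 0.2124] xtool [-0.001 -0.001 -1.   ] jawyaw 69.4 w 0.0941 F [-0.3  0.  -1. ] M [-0.03  0.03 -0.02] q [ 9.000e-02  4.140e-01  1.369e+00 -1.000e-03  1.359e+00 -1.122e+00]
slide [ 0.0944  0.0014 -0.0023] tool y [ 0.352  0.936 -0.001] z [ 0.936 -0.352 -0.   ]
spin -0.19215150375293888
[254.06140196 189.6085664 ]
[254.01385005 198.24368343]
```

View pics/w1.png

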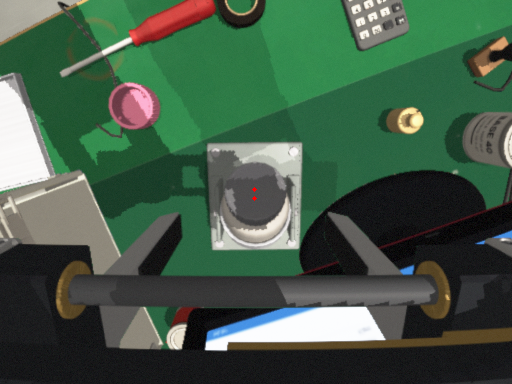

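View pics/s1.png

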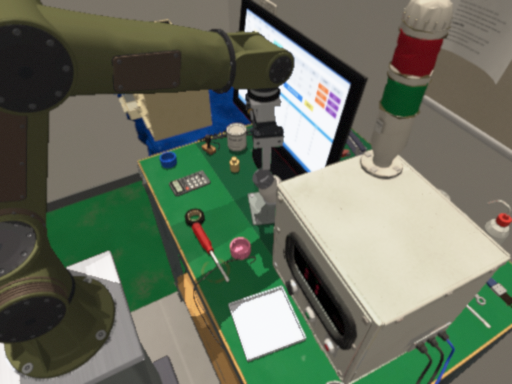

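The wrist view shows the grey cap at about (255,190), under the predicted marks. Its stand is square to the image, so the jaw yaw is right. What could be taken for the cap: grey on the jar at top view (242,190), pink at (278,235), blue at (137,248). I choose the grey one on the jar, which this close view confirms. I'll descend with the jaws pre-rotated.

```bash
python3 -m creep '{"hand":[-1,-1,-1,-1,-1,-1],"slide":[[0,0.001,-0.002],[0.03,0.001,-0.002],[0.055,0.001,-0.002],[0.075,0.001,-0.002],[0.09,0.001,-0.002],[0.0945,0.001,-0.002]],"spin":[7,14,20,22,22,22]}' 20
python3 - <<'E'
from h import *
go([.5918,.092,.118],69.6)
E
```

```text
time_s: 2.17
ee_pos: [0.5881, 0.0964, 0.1166]
eef_rot: [-2.324, 1.567, -3.062]
force: [-0.0, -0.4, 0.1]
grip_width: 0.0941
t2.17 p [0.5881 0.0964 0.1166] xtool [-0.004 -0.    -1.   ] jawyaw 47.7 w 0.0941 F [-0.  -0.4  0.1] M [-0.03 -0.03  0.02] q [ 0.101  0.495  1.485  0.     1.166 -0.732]
slide [-0.0014 -0.0007  0.0057] tool y [ 0.673  0.74  -0.003] z [ 0.74  -0.673 -0.002]
spin -21.901586273763996
```

```bash
python3 -m creep '{"hand":[-1,-1],"slide":[[-0.001,-0.0005,0.005],[-0.001,-0.0005,0.005]],"spin":[0,0]}' 20
python3 - <<'E'
from h import *
go([.5918,.092,.118],47)
E
```

```text
time_s: 2.33
ee_pos: [0.5937, 0.0917, 0.1212]
eef_rot: [0.772, 1.569, 0.033]
force: [0.7, -0.4, 1.2]
grip_width: 0.0939
t2.33 p [0.5937 0.0917 0.1212] xtool [ 0.001  0.    -1.   ] jawyaw 47.7 w 0.0939 F [ 0.7 -0.4  1.2] M [-0.02  0.   -0.04] q [ 0.092  0.497  1.47  -0.     1.173 -0.74 ]
slide [ 0.0032 -0.0011 -0.0016] tool y [0.673 0.739 0.001] z [ 0.739 -0.673  0.001]
spin 0.6649518288531908
```

```bash
python3 -m creep '{"hand":[1,1,1,1,1,1],"slide":[[0.002,-0.001,-0.001],[0.002,-0.001,-0.001],[0.002,-0.001,-0.001],[0.002,-0.001,-0.001],[0.002,-0.001,-0.001],[0.002,-0.001,-0.001]],"spin":[0,0,0,0,0,0]}' 20
python3 - <<'E'
from h import *
go([.5918,.092,.118],92)
cv2.imwrite("pics/w2.png",ctrl.camera("wrist")[:,:,::-1])
E
```

```text
time_s: 2.83
ee_pos: [0.5921, 0.092, 0.1182]
eef_rot: [1.372, 1.569, 0.633]
force: [9.0, 11.7, -3.3]
grip_width: 0.0574
t2.83 p [0.5921 0.092  0.1182] xtool [ 0.001  0.001 -1.   ] jawyaw 47.6 w 0.0574 F [ 9.  11.7 -3.3] M [ 2.27 -1.56  0.11] q [ 9.300e-02  4.970e-01  1.477e+00  1.000e-03  1.166e+00 -7.390e-01]
slide [ 0.0002 -0.0002 -0.0002] tool y [0.674 0.739 0.001] z [ 0.739 -0.674  0.   ]
spin -44.37851799634177
```

View pics/w2.png

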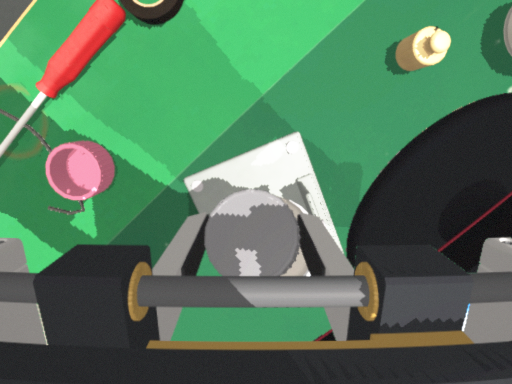

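```bash
python3 -m creep '{"hand":[1,1,1,1,1,1,1,1,1],"slide":[[0,0.001,0],[0,0.001,0],[0,0.001,0],[0,0.001,0],[-0.001,0.001,0],[-0.001,0.001,0],[-0.001,0.001,0],[-0.002,0.001,0],[-0.002,0.001,0]],"spin":[-5,-11,-17,-23,-29,-35,-41,-45,-45]}' 20
python3 - <<'E'
from h import *
go([.5918,.092,.118],92)
cv2.imwrite("pics/w3.png",ctrl.camera("wrist")[:,:,::-1])
E
```

```text
time_s: 3.63
ee_pos: [0.5916, 0.0911, 0.1197]
eef_rot: [-2.526, 1.568, -2.476]
force: [-5.8, -7.2, 0.5]
grip_width: 0.0536
t3.63 p [0.5916 0.0911 0.1197] xtool [-0.003 -0.002 -1.   ] jawyaw 92.9 w 0.0536 F [-5.8 -7.2  0.5] M [-1.53  1.01  0.01] q [ 0.092  0.496  1.475 -0.002  1.174 -1.528]
slide [0.0017 0.0008 0.0002] tool y [-0.05   0.999 -0.002] z [ 0.999  0.05  -0.003]
spin 0.8730795231538906
```

View pics/w3.png

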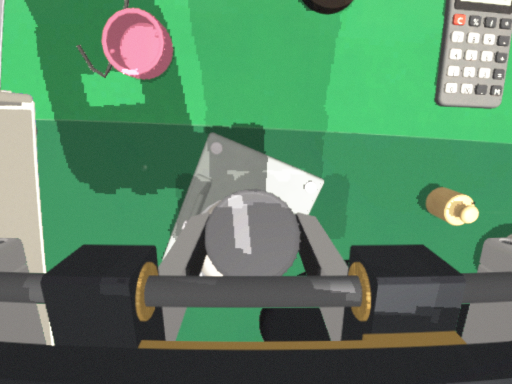

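Run:
```python
from h import *
i=ctrl.camera("scene")[:,:,::-1]; j=ctrl.camera("top")[:,:,::-1]
a=cv2.resize(i[130:230,220:300],None,fx=5,fy=5,interpolation=2)
b=cv2.resize(j[140:240,200:280],None,fx=5,fy=5,interpolation=2)
cv2.imwrite("pics/s3.png",np.hstack([a,b]))
```

```text
(no output)
```

View pics/s3.png

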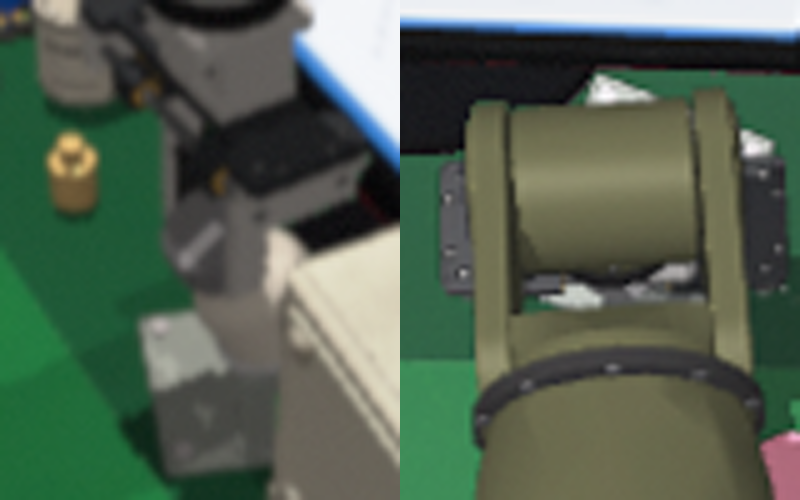

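```bash
python3 -m creep '{"hand":[-0.5,-0.5,-0.5,-0.5,-0.5,-0.5,-0.5,-0.5,-0.5,1,1,1],"slide":[[0,0,0],[0,0,0],[0,0,0],[0,0,0],[0,0,0],[0,0,0],[0,0,0],[0,0,0],[0,0,0],[0,0,0],[0,0,0],[0,0,0]],"spin":[0,0,4,11,18,25,32,39,45,45,45,45]}' 20
python3 - <<'E'
from h import *
go([.5918,.092,.118],92)
i=ctrl.camera("wrist")[:,:,::-1]
cv2.imwrite("pics/w4.png",cv2.resize(i[170:320,150:350],None,fx=4,fy=4,interpolation=2))
E
```

```text
time_s: 4.78
ee_pos: [0.5923, 0.0922, 0.12]
eef_rot: [-1.536, 1.57, -2.272]
force: [-1.1, -1.9, 0.9]
grip_width: 0.0561
t4.78 p [0.5923 0.0922 0.12  ] xtool [-0. -0. -1.] jawyaw 47.8 w 0.0561 F [-1.1 -1.9  0.9] M [-0.34  0.23  0.02] q [ 0.093  0.496  1.474 -0.     1.172 -0.741]
slide [ 0.002  -0.0005 -0.0002] tool y [ 0.671  0.741 -0.   ] z [ 0.741 -0.671  0.   ]
spin -44.16759833579874
```

View pics/w4.png

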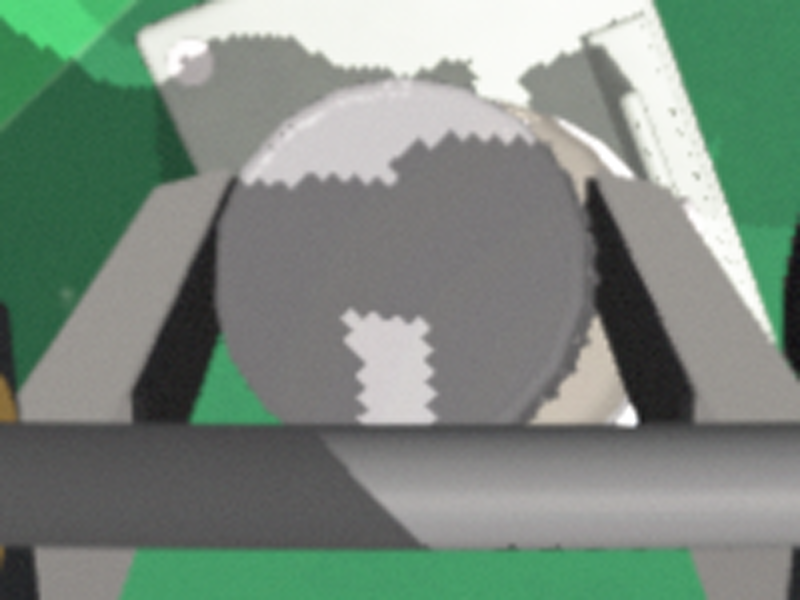

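```bash
python3 -m creep '{"hand":[1,1,1,1,1,1,1,1,1,1],"slide":[[0,0,0],[0,0,0],[0,0,0],[-0.001,0,0],[-0.001,0,0],[-0.001,0,0],[-0.001,0,0],[-0.002,0,0],[-0.002,0,0],[-0.002,0,0]],"spin":[0,-4,-11,-18,-25,-32,-39,-45,-50,-50]}' 20
python3 - <<'E'
from h import *
go([.5918,.092,.118],92)
E
python3 -m creep '{"hand":[-0.5,-0.5,-0.5],"slide":[[0,0,0],[0,0,0],[0,0,0]],"spin":[0,0,0]}' 20
python3 - <<'E'
from h import *
i=ctrl.camera("wrist")[:,:,::-1]
cv2.imwrite("pics/w5.png",cv2.resize(i[170:320,150:350],None,fx=4,fy=4,interpolation=2))
i=ctrl.camera("scene")[:,:,::-1]
a=cv2.resize(i[130:230,220:300],None,fx=5,fy=5,interpolation=2)
cv2.imwrite("pics/s5.png",a)
E
```

```text
time_s: 5.67
ee_pos: [0.5926, 0.0918, 0.1224]
eef_rot: [-1.083, 1.57, -0.943]
force: [-1.8, -4.1, 6.2]
grip_width: 0.0537
t5.67 p [0.5926 0.0918 0.1224] xtool [ 0.001 -0.001 -1.   ] jawyaw 98.0 w 0.0537 F [-1.8 -4.1  6.2] M [-1.06  0.5   0.13] q [ 9.300e-02  4.940e-01  1.472e+00 -1.000e-03  1.176e+00 -1.617e+00]
slide [ 0.0044  0.0003 -0.0007] tool y [-0.139  0.99  -0.001] z [0.99  0.139 0.   ]
spin 6.00357478028063
time_s: 5.92
ee_pos: [0.5924, 0.0925, 0.1218]
eef_rot: [1.618, 1.571, 1.75]
force: [0.3, 0.4, -1.0]
grip_width: 0.069
```

View pics/w5.png

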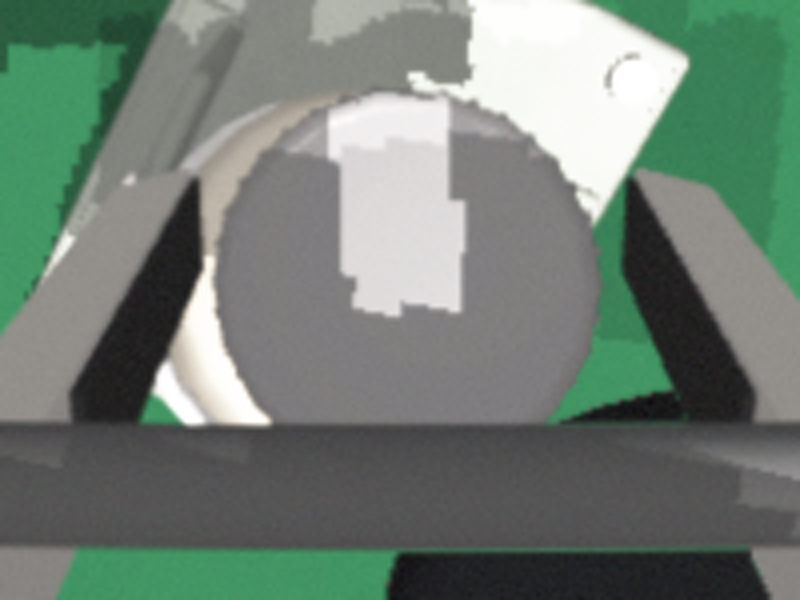

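View pics/s5.png

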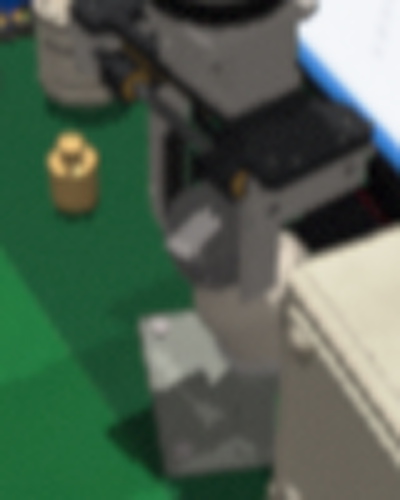

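```bash
cat >> h.py <<'E'
def rise(uv,diam):
    c=ctrl.calibration("wrist"); o,d=ray(c,[uv]); d=d[0]/np.linalg.norm(d[0])
    M=np.c_[A,-d]; s=np.linalg.lstsq(M,o-X,rcond=None)[0]; r=np.linalg.norm(M@s-(o-X))
    D=c["K"][0][0]*54/diam; R=np.array(c["R"]);zc=(R@X+np.array(c["t"]))[2]*1000
    print("axis shift mm %.1f resid %.1f; depth from size %.1f, depth of closed %.1f, vertical rise %.1f"%(s[0]*1e3,r*1e3,D,zc,zc-D))
E
python3 - <<'E'
from h import *
rise((252,241.2),96)
E
```

```text
axis shift mm -14.9 resid 4.3; depth from size 163.8, depth of closed 164.0, vertical rise 0.2
```

```bash
cat >> h.py <<'E'
def circ(s,r=.027,n=90):
    e1=np.cross([0,0,1],A);e1/=np.linalg.norm(e1);e2=np.cross(A,e1);th=np.linspace(0,2*np.pi,n)
    return X+s*A+r*(np.cos(th)[:,None]*e1+np.sin(th)[:,None]*e2)
def overlay(fn,ss=((0,(0,0,255)),(.005,(255,0,0)),(.01,(0,255,255))),cam="wrist"):
    c=ctrl.calibration(cam); i=ctrl.camera(cam)[:,:,::-1]
    x,y,w,h=150,150,200,150
    if cam=="scene": x,y,w,h=220,130,80,100
    k=4; a=cv2.resize(i[y:y+h,x:x+w],None,fx=k,fy=k,interpolation=2)
    for s,col in ss:
        q=(proj(c,circ(s))-[x,y]+.5)*k-.5
        cv2.polylines(a,[q.round().astype(np.int32)],False,col,1)
    cv2.imwrite(fn,a)
E
python3 - <<'E'
from h import *
overlay("pics/w6.png")
E
```

```text
(no output)
```

View pics/w6.png

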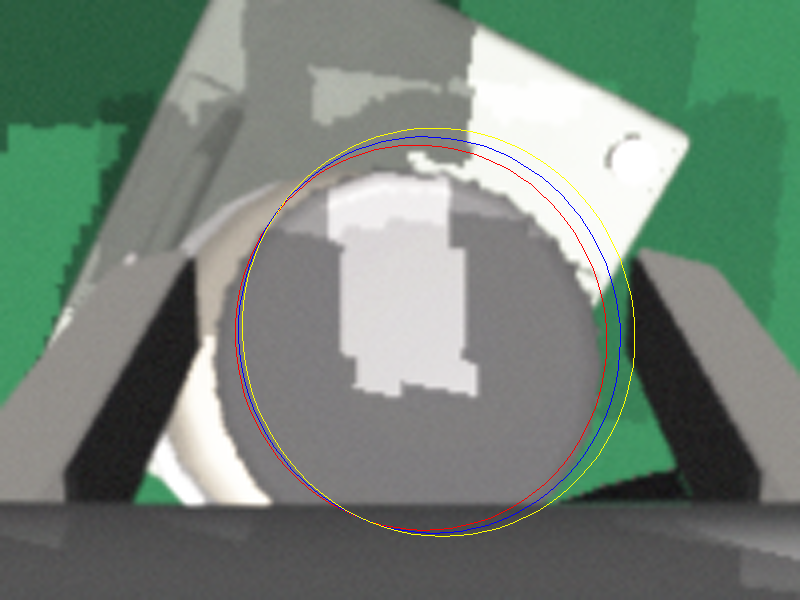

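Run:
```python
from h import *
overlay("pics/s6.png",cam="scene")
o=cv2.imread("pics/scene0.png"); c=ctrl.calibration("scene")
a=cv2.resize(o[130:230,220:300],None,fx=4,fy=4,interpolation=2)
for s,col in ((0,(0,0,255)),):
    q=(proj(c,circ(s))-[220,130]+.5)*4-.5; cv2.polylines(a,[q.round().astype(np.int32)],False,col,1)
cv2.imwrite("pics/s6.png",cv2.resize(np.hstack([a,cv2.imread("pics/s6.png")]),None,fx=1.2,fy=1.2))
```

```text
(no output)
```

View pics/s6.png

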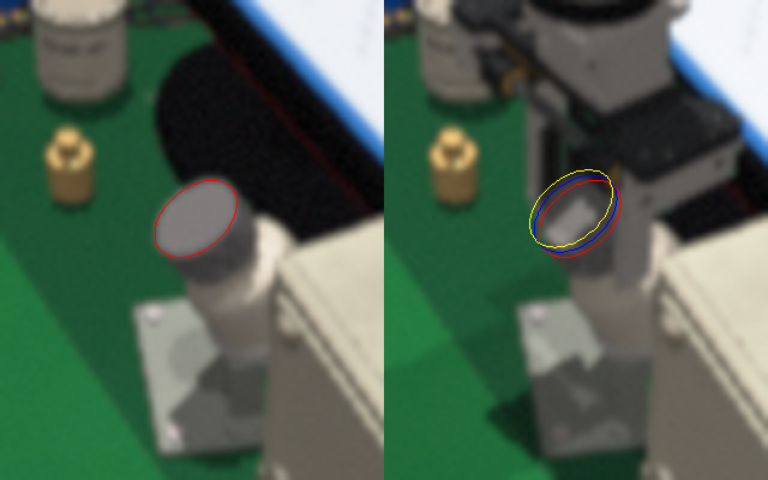

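Run:
```python
from h import *
o=cv2.imread("pics/scene0.png"); n=ctrl.camera("scene")[:,:,::-1]
f=lambda i:cv2.resize(i[155:205,243:283],None,fx=9,fy=9,interpolation=2)
g=lambda i:np.clip(f(i).astype(float)*1.5,0,255).astype(np.uint8)
cv2.imwrite("pics/s7.png",np.hstack([g(o),g(n)]))
```

```text
(no output)
```

View pics/s7.png

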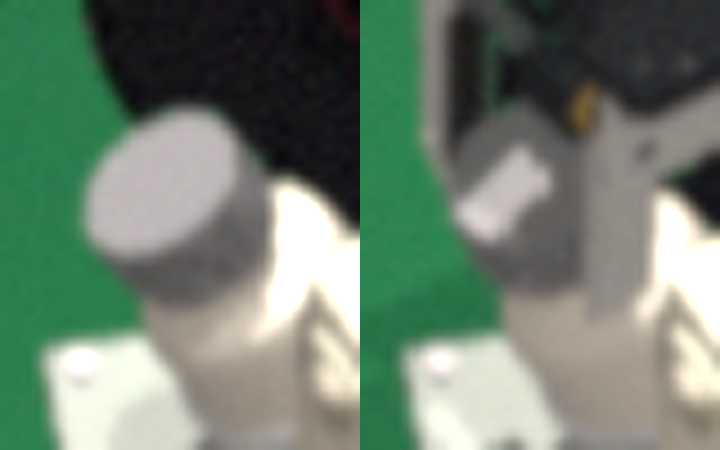

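```bash
python3 -m creep '{"hand":[-0.5,-0.5,-0.5,-0.5,-0.5,-0.5,-0.5,1,1,1,1],"slide":[[0,0,0],[0,0,0],[0,0,0],[0,0,0],[0,0,0],[0,0,0],[0,0,0],[0,0,0],[0,0,0],[0,0,0],[0,0,0]],"spin":[7,14,21,28,35,42,50,50,50,50,50]}' 30
python3 -c "from h import *;st()"
python3 -m creep '{"hand":[1,1,1,1,1,1,1,1,1,1],"slide":[[0,0,0],[0,0,0],[0,0,0],[-0.001,0,0],[-0.001,0,0],[-0.001,0,0],[-0.001,0,0],[-0.002,0,0],[-0.002,0,0],[-0.002,0,0]],"spin":[-4,-11,-18,-25,-32,-39,-45,-50,-54,-54]}' 30
python3 -c "from h import *;st()"
python3 -m creep '{"hand":[-0.5,-0.5,-0.5],"slide":[[0,0,0],[0,0,0],[0,0,0]],"spin":[0,0,0]}' 30
python3 - <<'E'
from h import *
o=cv2.imread("pics/scene0.png"); n=ctrl.camera("scene")[:,:,::-1]
f=lambda i:cv2.resize(i[155:205,243:283],None,fx=9,fy=9,interpolation=2)
g=lambda i:np.clip(f(i).astype(float)*1.5,0,255).astype(np.uint8)
cv2.imwrite("pics/s8.png",np.hstack([g(o),g(n)]))
E
```

```text
time_s: 7.08
ee_pos: [0.5928, 0.0928, 0.1222]
eef_rot: [1.331, 1.569, 0.595]
force: [3.7, 4.4, -0.9]
grip_width: 0.0572
t7.08 p [0.5928 0.0928 0.1222] xtool [ 0.001  0.001 -1.   ] jawyaw 47.8 w 0.0572 F [ 3.7  4.4 -0.9] M [ 0.75 -0.53  0.01] q [ 9.400e-02  4.940e-01  1.471e+00  1.000e-03  1.175e+00 -7.410e-01]
time_s: 7.92
ee_pos: [0.5929, 0.0894, 0.1247]
eef_rot: [-1.558, 1.566, -1.349]
force: [-0.3, -17.9, 7.5]
grip_width: 0.0559
t7.92 p [0.5929 0.0894 0.1247] xtool [ 0.001 -0.004 -1.   ] jawyaw 102.0 w 0.0559 F [ -0.3 -17.9   7.5] M [-3.55  0.07 -0.07] q [ 0.09   0.491  1.47  -0.005  1.18  -1.687]
time_s: 8.17
ee_pos: [0.5923, 0.0922, 0.1238]
eef_rot: [2.937, 1.57, 3.141]
force: [0.1, -1.3, -0.4]
grip_width: 0.0697
```

View pics/s8.png

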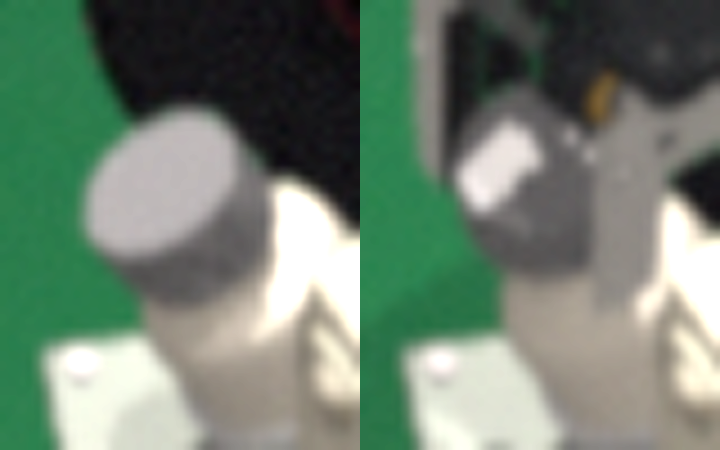

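```bash
cat >> h.py <<'E'
def cmp(fn):
    o=cv2.imread("pics/scene0.png"); n=ctrl.camera("scene")[:,:,::-1]; c=ctrl.calibration("scene"); out=[]
    for i,ss in((o,[(0,(0,0,255)),(-.03,(0,0,255))]),(n,[(0,(0,0,255)),(-.03,(0,0,255)),(.009,(0,255,255)),(-.021,(0,255,255))])):
        a=np.clip(cv2.resize(i[155:205,243:283],None,fx=9,fy=9,interpolation=2)*1.4,0,255).astype(np.uint8)
        for s,col in ss:
            q=(proj(c,circ(s))-[243,155]+.5)*9-.5; cv2.polylines(a,[q.round().astype(np.int32)],False,col,1)
        out.append(a)
    cv2.imwrite(fn,np.hstack(out))
E
python3 -c "
from h import *
cmp('pics/s9.png');overlay('pics/w9.png')"
```

```text
(no output)
```

View pics/s9.png

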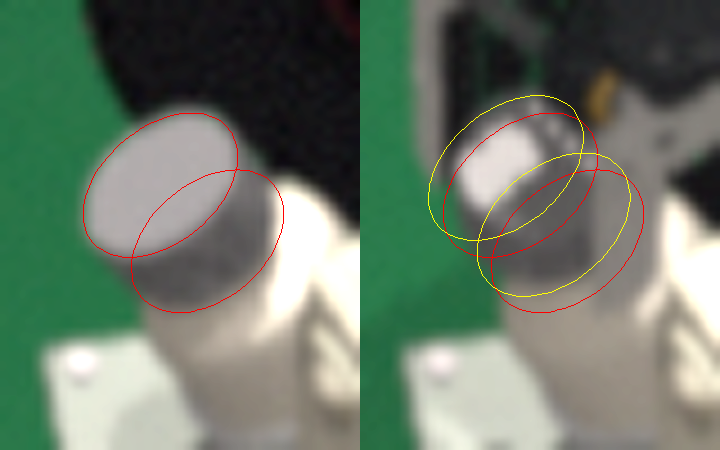

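View pics/w9.png

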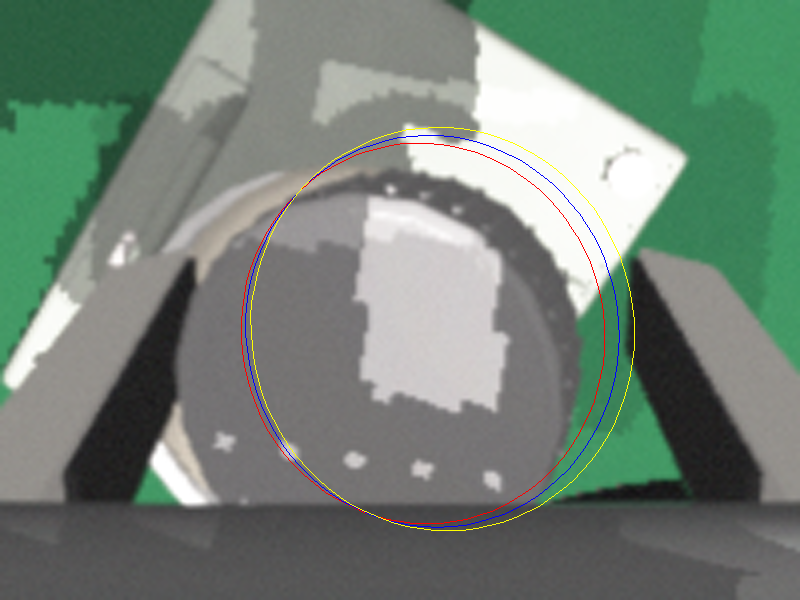

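```bash
python3 -m creep '{"hand":[-0.5,-0.5,-0.5,-0.5,-0.5,-0.5,-0.5,1,1,1,1],"slide":[[0,0,0],[0,0,0],[0,0,0],[0,0,0],[0,0,0],[0,0,0],[0,0,0],[0,0,0],[0,0,0],[0,0,0],[0,0,0]],"spin":[7,14,21,28,35,42,47,47,47,47,47]}' 20
python3 -c "
from h import *
st();cmp('pics/s10.png');overlay('pics/w10.png')"
```

```text
time_s: 9.23
ee_pos: [0.5923, 0.0921, 0.1238]
eef_rot: [-1.838, 1.57, -2.453]
force: [-1.7, -1.2, -0.9]
grip_width: 0.0562
t9.23 p [0.5923 0.0921 0.1238] xtool [-0. -0. -1.] jawyaw 54.7 w 0.0562 F [-1.7 -1.2 -0.9] M [-0.48  0.25 -0.05] q [ 0.093  0.492  1.47  -0.     1.18  -0.862]
```

View pics/w10.png

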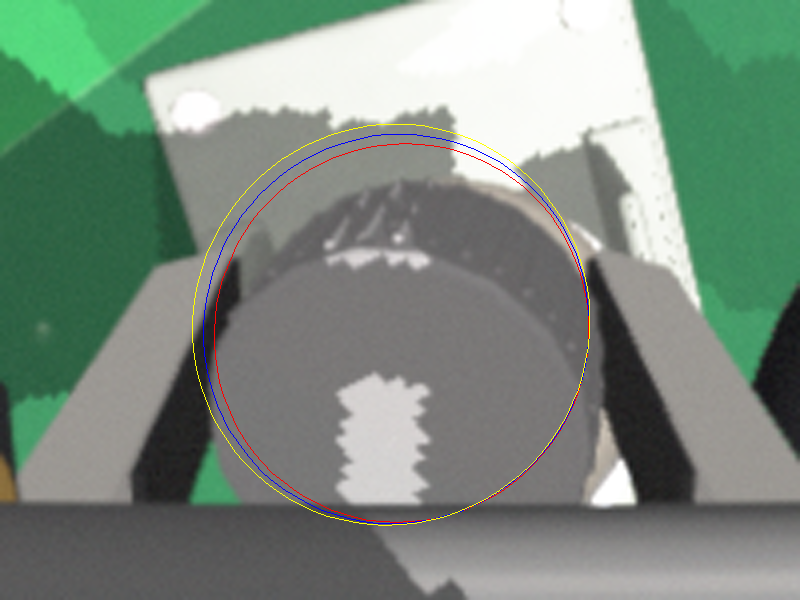

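View pics/s10.png

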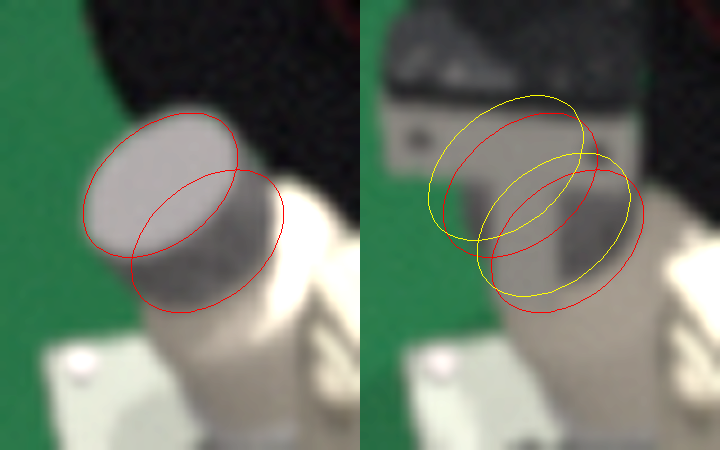

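```bash
python3 - <<'E'
from h import *
o,R=st(); print("a in tool",R.T@A)
E
python3 -m creep '{"hand":[1,1,1,1,1],"slide":[[0,0,0],[0,0,0],[-0.001,0,0],[-0.001,0,0],[-0.001,0,0]],"spin":[-5,-11,-18,-25,-25]}' 25
python3 -c "
from h import *
st();overlay('pics/w11.png')"
```

```text
t9.33 p [0.5923 0.0921 0.1238] xtool [-0. -0. -1.] jawyaw 54.7 w 0.0561 F [-0.3 -3.  -0.7] M [-0.58  0.27 -0.05] q [ 0.093  0.492  1.47  -0.     1.18  -0.861]
a in tool [-0.86586944 -0.12905132 -0.48333824]
time_s: 9.75
ee_pos: [0.5918, 0.0911, 0.1249]
eef_rot: [-2.132, 1.568, -2.305]
force: [-5.9, -8.8, 1.5]
grip_width: 0.055
t9.75 p [0.5918 0.0911 0.1249] xtool [-0.002 -0.002 -1.   ] jawyaw 80.1 w 0.0550 F [-5.9 -8.8  1.5] M [-1.82  0.99 -0.12] q [ 0.092  0.491  1.47  -0.002  1.183 -1.305]
```

View pics/w11.png

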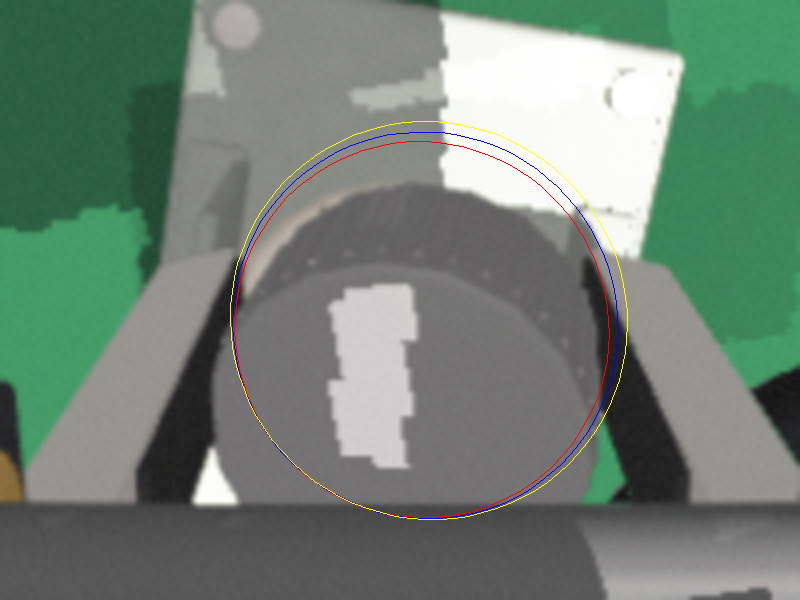

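```bash
python3 -m creep '{"hand":[1,1,1,1,1],"slide":[[-0.002,0,-0.001],[-0.004,0,-0.002],[-0.006,0,-0.003],[-0.008,0.001,-0.004],[-0.008,0.001,-0.004]],"spin":[0,0,0,0,0]}' 25
python3 -c "
from h import *
st();overlay('pics/w12.png')"
```

```text
time_s: 10.22
ee_pos: [0.5891, 0.0929, 0.1323]
eef_rot: [-0.961, 1.569, -1.142]
force: [5.6, -9.1, -7.7]
grip_width: 0.0542
t10.22 p [0.5891 0.0929 0.1323] xtool [ 0.001 -0.002 -1.   ] jawyaw 79.6 w 0.0542 F [ 5.6 -9.1 -7.7] M [-1.64 -1.05 -0.11] q [ 0.096  0.476  1.473 -0.002  1.192 -1.294]
```

View pics/w12.png

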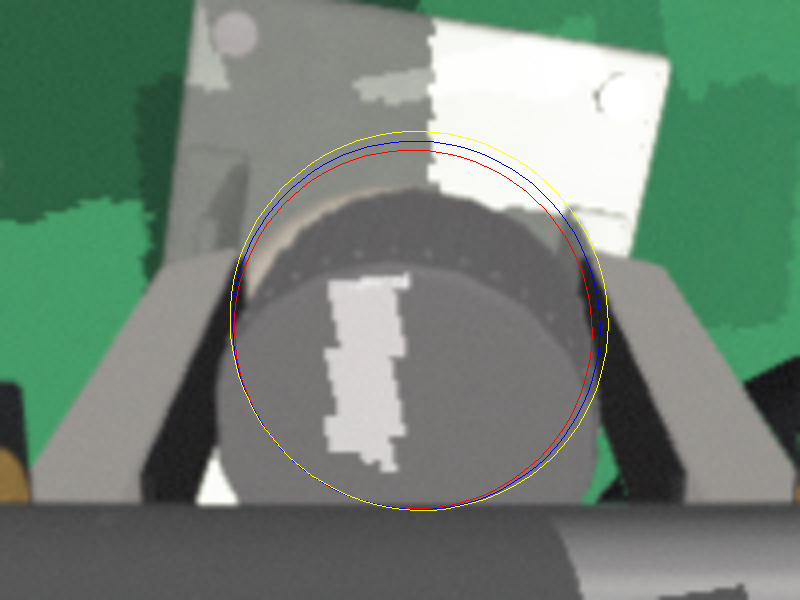

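```bash
python3 -m creep '{"hand":[1,1,1,1,1],"slide":[[-0.002,0,0],[-0.004,-0.001,0],[-0.006,-0.001,0],[-0.008,-0.001,0],[-0.008,-0.001,0]],"spin":[0,0,0,0,0]}' 25
python3 -c "
from h import *
st();overlay('pics/w13.png');cmp('pics/s13.png')"
```

```text
time_s: 10.68
ee_pos: [0.5887, 0.0933, 0.1415]
eef_rot: [0.638, 1.57, 0.458]
force: [-0.4, 0.2, -0.2]
grip_width: 0.0537
t10.68 p [0.5887 0.0933 0.1415] xtool [ 0.001  0.    -1.   ] jawyaw 79.7 w 0.0537 F [-0.4  0.2 -0.2] M [ 0.04 -0.01 -0.  ] q [ 0.096  0.465  1.466  0.     1.209 -1.295]
```

View pics/w13.png

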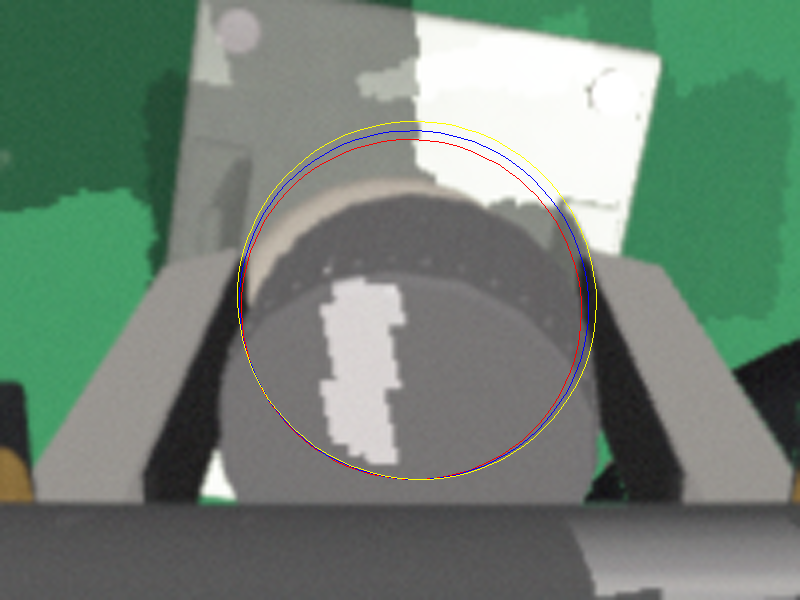

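View pics/s13.png

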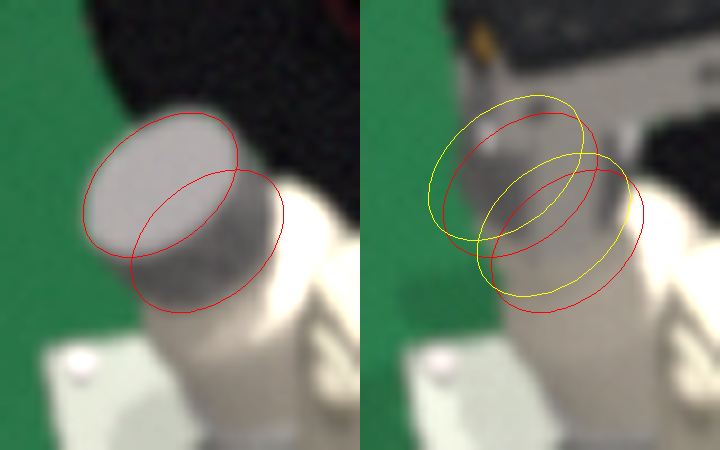

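```bash
python3 -m creep '{"hand":[1,1,1,1,1,1,1,1,1,1,1,1],"slide":[[-0.01,0,0],[-0.025,0,0],[-0.045,0,0],[-0.065,-0.002,-0.01],[-0.08,-0.005,-0.03],[-0.08,-0.01,-0.055],[-0.08,-0.015,-0.08],[-0.08,-0.02,-0.11],[-0.08,-0.025,-0.14],[-0.08,-0.03,-0.165],[-0.08,-0.0335,-0.18],[-0.08,-0.0335,-0.184]],"spin":[0,0,0,0,0,0,0,0,0,0,0,0]}' 28
python3 -c "
from h import *
go([.402,-.222,.2215],86)"
```

```text
time_s: 11.78
ee_pos: [0.3999, 0.0933, 0.2221]
eef_rot: [0.346, 1.569, 0.165]
force: [0.0, -0.3, -1.3]
grip_width: 0.054
t11.78 p [0.3999 0.0933 0.2221] xtool [ 0.002  0.    -1.   ] jawyaw 79.7 w 0.0540 F [ 0.  -0.3 -1.3] M [ 0.02 -0.07 -0.03] q [ 0.14  -0.026  1.871  0.     1.295 -1.25 ]
slide [ 0.0005 -0.3098  0.0587] tool y [0.18  0.984 0.001] z [ 0.984 -0.18   0.001]
spin -6.347194837026379
```

```bash
python3 -m creep '{"hand":[1,1,1,1,1,1,1,1,1,1,1,1],"slide":[[0,-0.01,0.002],[0,-0.03,0.006],[0,-0.06,0.011],[0,-0.09,0.017],[0,-0.12,0.023],[0,-0.15,0.028],[0,-0.18,0.034],[0,-0.21,0.04],[0,-0.24,0.045],[0,-0.27,0.051],[0,-0.295,0.056],[0,-0.31,0.058]],"spin":[0,-1,-2,-3,-4,-5,-6,-6,-6,-6,-6,-6]}' 28
python3 - <<'E'
from h import *
go([.402,-.222,.2215],86)
cv2.imwrite("pics/w14.png",ctrl.camera("wrist")[:,:,::-1])
i=ctrl.camera("scene")[:,:,::-1]; cv2.imwrite("pics/s14.png",cv2.resize(i[200:384,150:390],None,fx=3,fy=3,interpolation=2))
E
```

```text
time_s: 12.78
ee_pos: [0.4028, -0.2256, 0.221]
eef_rot: [-1.45, 1.57, -1.528]
force: [0.6, -0.1, -1.2]
grip_width: 0.0537
t12.78 p [ 0.4028 -0.2256  0.221 ] xtool [ 0. -0. -1.] jawyaw 85.5 w 0.0537 F [ 0.6 -0.1 -1.2] M [ 0.02 -0.02 -0.01] q [-0.59   0.095  1.749 -0.     1.298 -2.082]
slide [-0.0005  0.0035 -0.001 ] tool y [ 0.078  0.997 -0.   ] z [ 0.997 -0.078  0.   ]
spin -0.4746233700498834
```

View pics/w14.png

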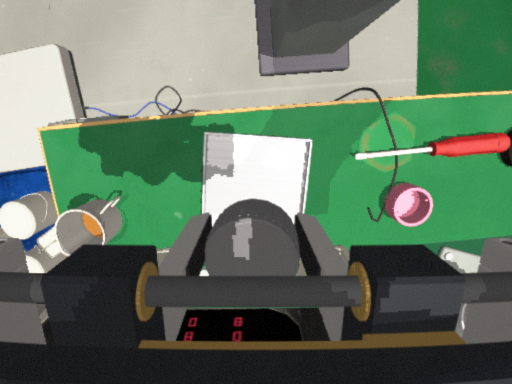

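View pics/s14.png

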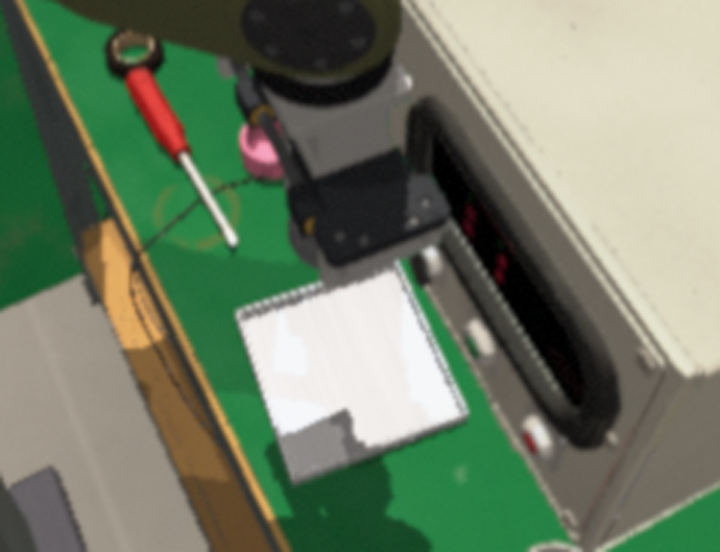

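```bash
python3 - <<'E'
from h import *
c=ctrl.calibration("wrist");o,d=ray(c,[(253,245)])
for w in(92,94): print((o+d[0]*c["K"][0][0]*.054/w), ctrl.get_obs()["ee_pos"])
E
python3 -m creep '{"hand":[1,1,1,1,1,1,1,1],"slide":[[0.01,0.001,0],[0.03,0.003,0],[0.06,0.003,0],[0.09,0.003,0],[0.12,0.003,0],[0.145,0.003,0],[0.16,0.003,0],[0.165,0.003,0]],"spin":[0,0,0,0,0,0,0,0]}' 28
python3 -c "
from h import *
st()"
```

```text
[ 0.40707578 -0.22484293  0.23288955] [ 0.40263755 -0.22484547  0.22075537]
[ 0.4055328  -0.22472244  0.23625572] [ 0.40263755 -0.22484547  0.22075537]
time_s: 13.55
ee_pos: [0.4019, -0.2176, 0.0533]
eef_rot: [2.62, 1.567, 2.545]
force: [0.5, 0.5, -0.4]
grip_width: 0.0533
t13.55 p [ 0.4019 -0.2176  0.0533] xtool [-0.003  0.002 -1.   ] jawyaw 85.7 w 0.0533 F [ 0.5  0.5 -0.4] M [0.04 0.04 0.02] q [-0.576  0.312  1.926  0.     0.908 -2.072]
```

```bash
python3 -m creep '{"hand":[1,1,1,1,1],"slide":[[0.007,0,0],[0.014,0,0],[0.02,0,0],[0.025,0,0],[0.025,0,0]],"spin":[0,0,0,0,0]}' 28
python3 -m creep '{"hand":[1,1,1,1],"slide":[[0.002,0,0],[0.004,0,0],[0.004,0,0],[0.004,0,0]],"spin":[0,0,0,0]}'
python3 -c "
from h import *
st()
i=ctrl.camera('scene')[:,:,::-1]; cv2.imwrite('pics/s15.png',cv2.resize(i[230:384,180:330],None,fx=4,fy=3.9,interpolation=2))"
```

```text
time_s: 13.97
ee_pos: [0.4027, -0.219, 0.0304]
eef_rot: [2.639, 1.57, 2.563]
force: [-0.6, -0.9, -1.1]
grip_width: 0.0539
time_s: 14.3
ee_pos: [0.4029, -0.2192, 0.0271]
eef_rot: [-0.535, 1.571, -0.612]
force: [-0.7, -0.0, -0.8]
grip_width: 0.054
t14.30 p [ 0.4029 -0.2192  0.0271] xtool [ 0. -0. -1.] jawyaw 85.6 w 0.0540 F [-0.7 -0.  -0.8] M [ 0.1  -0.03  0.  ] q [-0.578  0.362  1.936 -0.     0.843 -2.072]
```

View pics/s15.png

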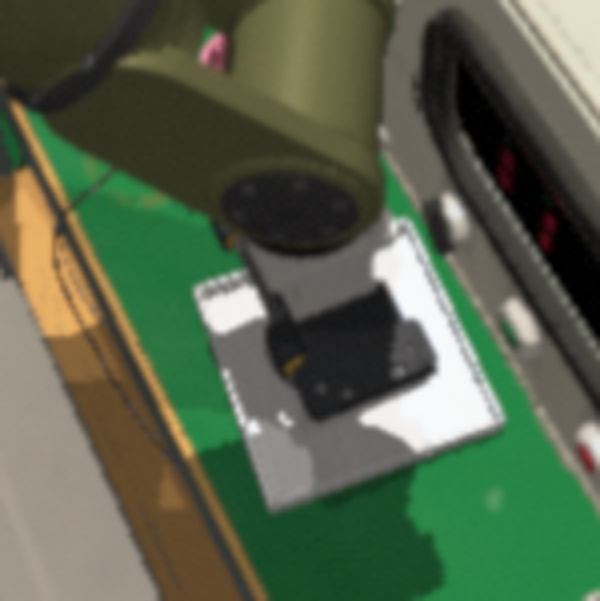

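```bash
python3 -m creep '{"hand":[1,1,1,1],"slide":[[0.002,0,0],[0.004,0,0],[0.004,0,0],[0.004,0,0]],"spin":[0,0,0,0]}'
python3 -m creep '{"hand":[1,1,1],"slide":[[0.002,0,0],[0.002,0,0],[0.002,0,0]],"spin":[0,0,0]}'
python3 -m creep '{"hand":[1,1,1],"slide":[[0.002,0,0],[0.002,0,0],[0.002,0,0]],"spin":[0,0,0]}'
python3 -c "
from h import *
st()"
```

```text
time_s: 14.68
ee_pos: [0.4028, -0.2191, 0.0228]
eef_rot: [2.601, 1.571, 2.524]
force: [-0.0, -0.3, -0.6]
grip_width: 0.0536
time_s: 14.93
ee_pos: [0.4028, -0.2191, 0.0209]
eef_rot: [2.803, 1.571, 2.726]
force: [0.2, -0.2, -0.6]
grip_width: 0.0535
time_s: 15.18
ee_pos: [0.4028, -0.2191, 0.0189]
eef_rot: [2.76, 1.571, 2.684]
force: [0.7, 0.1, -0.8]
grip_width: 0.0534
t15.18 p [ 0.4028 -0.2191  0.0189] xtool [-0.  0. -1.] jawyaw 85.6 w 0.0534 F [ 0.7  0.1 -0.8] M [ 0.    0.03 -0.  ] q [-0.578  0.378  1.94  -0.     0.824 -2.072]
```

```bash
python3 -m creep '{"hand":[1,1,1],"slide":[[0.002,0,0],[0.002,0,0],[0.002,0,0]],"spin":[0,0,0]}'
python3 -m creep '{"hand":[1,1,1],"slide":[[0.0015,0,0],[0.0015,0,0],[0.0015,0,0]],"spin":[0,0,0]}'
python3 -c "
from h import *
st();overlay('pics/w16.png')"
```

```text
time_s: 15.43
ee_pos: [0.4028, -0.2191, 0.0168]
eef_rot: [2.711, 1.571, 2.634]
force: [0.1, 0.4, -1.1]
grip_width: 0.0532
time_s: 15.68
ee_pos: [0.4028, -0.2191, 0.0154]
eef_rot: [2.799, 1.571, 2.722]
force: [0.2, -0.0, -1.2]
grip_width: 0.0536
t15.68 p [ 0.4028 -0.2191  0.0154] xtool [-0.  0. -1.] jawyaw 85.6 w 0.0536 F [ 0.2 -0.  -1.2] M [-0.03  0.01  0.02] q [-0.578  0.385  1.941 -0.     0.816 -2.072]
```

View pics/w16.png

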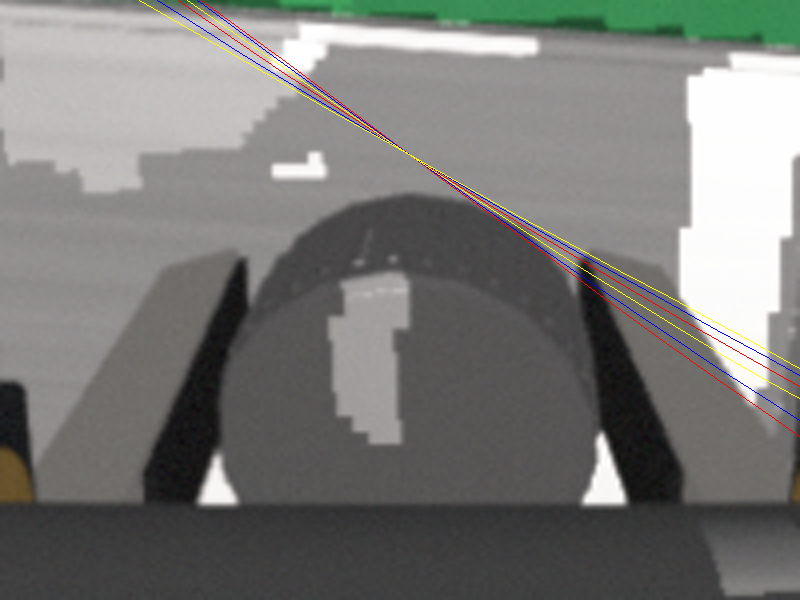

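```bash
python3 -m creep '{"hand":[1,1,1],"slide":[[0.0015,0,0],[0.0015,0,0],[0.0015,0,0]],"spin":[0,0,0]}'
python3 -m creep '{"hand":[1,1,1],"slide":[[0.001,0,0],[0.001,0,0],[0.001,0,0]],"spin":[0,0,0]}'
python3 -c "
from h import *
st()"
```

```text
time_s: 15.98
ee_pos: [0.4028, -0.2191, 0.0139]
eef_rot: [2.686, 1.571, 2.61]
force: [0.1, 0.4, -0.7]
grip_width: 0.0534
time_s: 16.23
ee_pos: [0.4028, -0.2191, 0.0129]
eef_rot: [2.713, 1.571, 2.637]
force: [0.1, -0.7, -0.9]
grip_width: 0.0539
t16.23 p [ 0.4028 -0.2191  0.0129] xtool [-0.  0. -1.] jawyaw 85.6 w 0.0539 F [ 0.1 -0.7 -0.9] M [0.   0.02 0.02] q [-0.578  0.39   1.942 -0.     0.81  -2.073]
```

```bash
python3 -m creep '{"hand":[1,1,1],"slide":[[0.001,0,0],[0.001,0,0],[0.001,0,0]],"spin":[0,0,0]}'
python3 -m creep '{"hand":[1,1,1],"slide":[[0.001,0,0],[0.001,0,0],[0.001,0,0]],"spin":[0,0,0]}'
python3 -c "
from h import *
st();overlay('pics/w17.png')"
```

```text
time_s: 16.48
ee_pos: [0.4028, -0.2192, 0.0119]
eef_rot: [2.859, 1.571, 2.782]
force: [0.4, 0.1, -0.9]
grip_width: 0.0536
time_s: 16.73
ee_pos: [0.403, -0.2192, 0.0112]
eef_rot: [-0.518, 1.571, -0.594]
force: [-2.1, 0.8, 6.0]
grip_width: 0.0542
t16.73 p [ 0.403  -0.2192  0.0112] xtool [ 0. -0. -1.] jawyaw 85.6 w 0.0542 F [-2.1  0.8  6. ] M [ 0.24  0.4  -0.03] q [-0.578  0.393  1.942 -0.     0.806 -2.072]
```

View pics/w17.png

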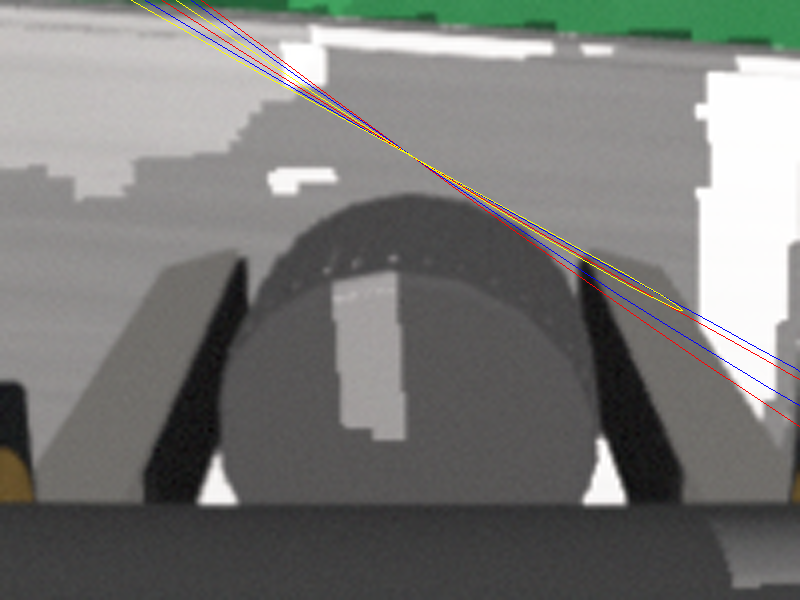

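```bash
python3 -m creep '{"hand":[0.1,-0.1,-0.4,-0.4,-0.4],"slide":[[0,0,0],[-0.001,0,0],[-0.001,0,0],[-0.001,0,0],[-0.001,0,0]],"spin":[0,0,0,0,0]}'
python3 -c "
from h import *
st();overlay('pics/w18.png')"
```

```text
time_s: 17.2
ee_pos: [0.4029, -0.2192, 0.0119]
eef_rot: [-0.843, 1.571, -0.92]
force: [-0.1, -0.1, 0.6]
grip_width: 0.065
t17.20 p [ 0.4029 -0.2192  0.0119] xtool [ 0. -0. -1.] jawyaw 85.6 w 0.0650 F [-0.1 -0.1  0.6] M [ 0.01 -0.04  0.  ] q [-0.578  0.392  1.942 -0.     0.808 -2.072]
```

View pics/w18.png

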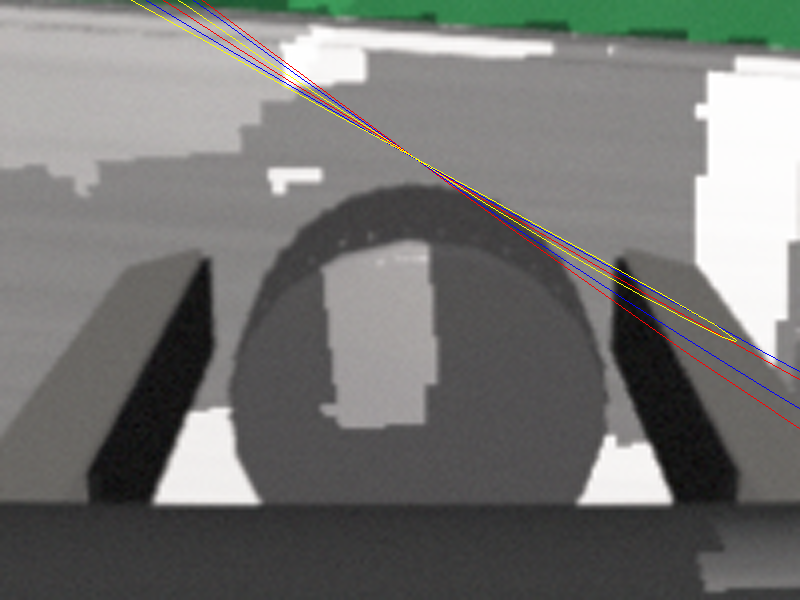

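```bash
python3 -m creep '{"hand":[-0.6,-0.6,-0.6,-0.6,-0.6,-0.6,-0.6,-0.6],"slide":[[-0.005,0,0],[-0.02,0,0],[-0.04,0,0],[-0.07,0,0],[-0.1,0,0],[-0.13,0,0],[-0.16,0,0],[-0.18,0,0]],"spin":[0,0,0,0,0,0,0,0]}'
python3 -m creep '{"hand":[-0.6,-0.6,-0.6,-0.6,-0.6,-0.6,-0.6,-0.6,-0.6],"slide":[[0,0.02,0],[0,0.05,0],[0,0.08,0],[0,0.11,0],[0,0.14,0],[0,0.17,0],[0,0.2,0],[0,0.22,0],[0,0.22,0]],"spin":[0,0,0,0,0,0,0,0,0]}'
python3 - <<'E'
from h import *
st()
i=ctrl.camera("top")[:,:,::-1];j=ctrl.camera("scene")[:,:,::-1]
cv2.imwrite("pics/top_e.png",i);cv2.imwrite("pics/sc_e.png",j)
a=cv2.resize(i[205:285,300:390],None,fx=4.4,fy=4.4,interpolation=2);b=cv2.resize(j[275:365,220:310],None,fx=4.4,fy=352/90,interpolation=2)
cv2.imwrite("pics/e.png",np.hstack([a,b]))
E
```

```text
time_s: 17.92
ee_pos: [0.4032, -0.2193, 0.1952]
eef_rot: [-0.5, 1.568, -0.577]
force: [0.7, 0.0, -0.4]
grip_width: 0.0753
time_s: 18.67
ee_pos: [0.4196, 0.0028, 0.1924]
eef_rot: [0.815, 1.57, 0.741]
force: [-0.2, -1.3, 0.2]
grip_width: 0.0753
t18.67 p [0.4196 0.0028 0.1924] xtool [ 0.  0. -1.] jawyaw 85.8 w 0.0753 F [-0.2 -1.3  0.2] M [ 0.04  0.02 -0.05] q [-0.081  0.025  1.891  0.     1.224 -1.578]
```

View pics/e.png

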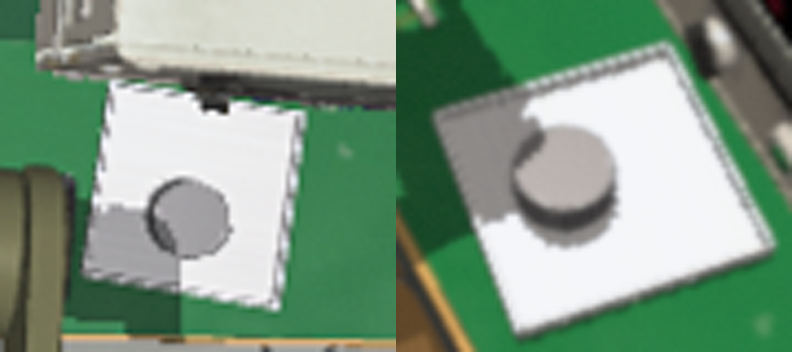

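View pics/top_e.png

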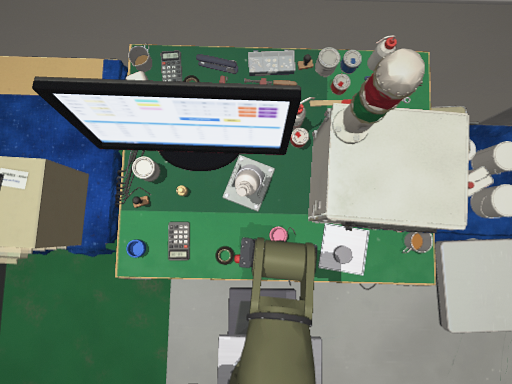

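Run:
```python
from h import *
ct=ctrl.calibration("top");cs=ctrl.calibration("scene")
x,r=tri([ct,cs],[(343.9,254.3),(258.6,318)]);print(x,r)
d=x[:2]-[.427,-.226];y=np.radians(-9.5);print("tray frame",d@[np.cos(y),np.sin(y)],d@[-np.sin(y),np.cos(y)])
print(plane(ct,[(343.9,254.3)],.033),plane(cs,[(258.6,318)],.033))
j=cv2.imread("pics/sc_e.png");c=cs;a=cv2.resize(j[295:345,230:290],None,fx=10,fy=10,interpolation=2)
th=np.linspace(0,6.283,60)
for z,col in((.033,(0,0,255)),(.003,(255,0,0))):
    P=np.c_[x[0]+.027*np.cos(th),x[1]+.027*np.sin(th),0*th+z]; q=(proj(c,P)-[230,295]+.5)*10
    cv2.polylines(a,[q.astype(np.int32)],False,col,1)
cv2.imwrite("pics/e2.png",a)
```

```text
[ 0.40881256 -0.22152487  0.03313329] [np.float64(0.0010470791056559415), np.float64(0.0010470791056558849)]
tray frame -0.018676615187800647 0.0014119617655452732
[[ 0.40784699 -0.22113221  0.033     ]] [[ 0.40981377 -0.22186511  0.033     ]]
```

View pics/e2.png

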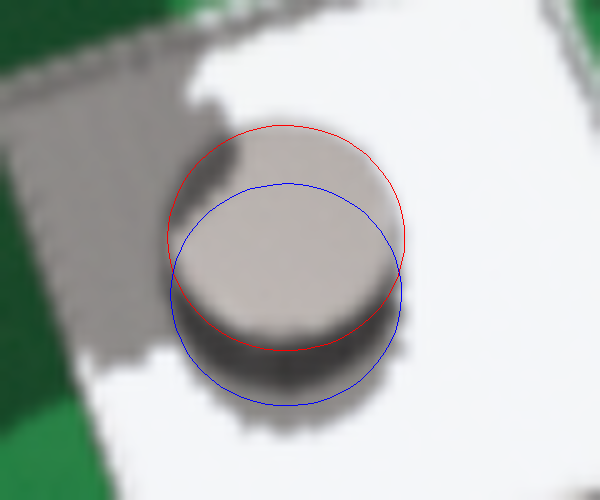

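Run:
```python
from h import *
c=ctrl.calibration("wrist");j=ctrl.camera("wrist")[:,:,::-1]
x=np.array([.4088,-.2215]);u=proj(c,[*x,.02])[0];print(u)
x0,y0=max(0,int(u[0])-40),int(u[1])-35
a=cv2.resize(j[y0:y0+70,x0:x0+80],None,fx=9,fy=8,interpolation=2)
th=np.linspace(0,6.283,60)
for z,col in((.033,(0,0,255)),(.003,(255,0,0))):
    P=np.c_[x[0]+.027*np.cos(th),x[1]+.027*np.sin(th),0*th+z]; q=(proj(c,P)-[x0,y0]+.5)*[9,8]
    cv2.polylines(a,[q.astype(np.int32)],False,col,1)
cv2.imwrite("pics/e3.png",a)
```

```text
[ 72.37090911 180.85920571]
```

View pics/e3.png

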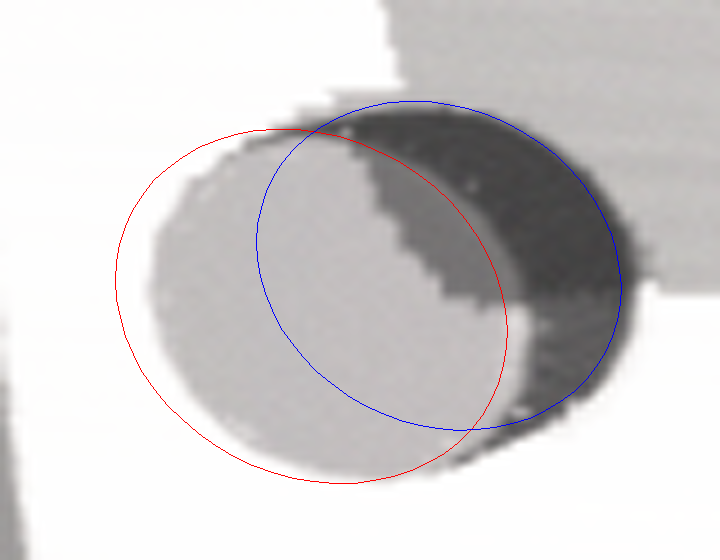

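The top view has the cap at about (344,254), inside the tray and top up. Two-view triangulation puts its top face at z = 0.033 m, which is the floor plus the cap's height. The jar is open at (248,183), and the tin, weight, tape, screwdriver and calculator look unmoved. I'm handing it in.

```bash
python3 -c "
from station import ctrl
print(ctrl.hand_in(), ctrl.get_obs()['time_s'])"
```

```text
the job is handed in; nothing more can be done
the job is handed in; nothing more can be done
```

The cap is off the jar and lies in the tray with its closed top up; I handed the job in at about 19 s. I turned it counter-clockwise in four short regrasped twists (45°, 50°, 54° and 25°), lifted it away, lowered it until I felt contact, and let go.

**What the last checks showed:**
- **Position:** from two camera views, the cap's centre is about 19 mm and 1 mm from the tray's centre. Its top face is at z = 0.033 m, which fits a cap sitting on the tray floor.
- **Forces:** the largest wrist force I read between moves was about 20 N, and it was near zero once the cap was clear of the jar. The force between cap and jar itself is not measured.
- **Bystanders:** by eye they look unmoved in the last top view. The gripper was well clear of everything.

**What did not fit cleanly:**
- **Coming free:** the hand cannot tilt to the jar's axis. By the end of the third twist, earlier than the twists I had planned, the cap had swung upright in the jaws. The first 8 mm of the lift met about 13 N before the cap came free.
- **Following the turn:** the wrist-camera overlay was several millimetres off, so I judged the turn from the scene view.
- **Flatness:** in the last close views the top face looked slightly narrower than my model, and the wrist view allowed a tilt of up to about 0.04 rad. I put this down to a bevelled edge and the calibration error, and took the cap as flat.

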